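# Finish the bottle row and hold up the camera pole

## Robot

A 6-joint arm with a two-finger parallel gripper is mounted at the origin on the work surface; the furniture and walls round the work are solid. World frame = base frame: x ahead of the robot, y to its left, z up, the work surface at z = 0. Lengths are in m, angles in degrees, forces in N, time in s.
With the tool pointing down it reaches from about 0.25 to 0.725 m from the base axis. Payload 9.7 kg.
Tool frame: the origin (TCP) lies between the finger pads; the fingertips stand 17 mm ahead of it and the grasp point (between the pads) lies 2 mm behind it; z points along the fingers, y is the direction in which the jaws open and shut (so a half turn about z gives the same grasp; the last joint's range is limited). The gripper opens to 85 mm and grips with 20 to 120 N. Pads are 22 mm wide; open, the fingers measure 114 mm over their backs; the gripper's body (76 mm by 85 mm) begins 54 mm behind the grasp point. The pads swing forward as they close: fully open they stand 13 mm farther back than shut.
Start: joints at [76.318, 4.979, 10.078, 95.1, 0, 90], TCP at [0.13, 0.534, 0.248] pointing down, gripper open.
Joint ranges: [-179.16, 179.16], [-48.56, 103.87], [-65.8, 70.77], [-126.05, 130.52], [-82.76, 87.17], [-180, 180]. Speed limits (degrees/s): [127.2, 127.2, 147.25, 180, 180, 180].

## Interface

Orientations are given as [roll, pitch, yaw] about the fixed x, y, z axes, in that order (R = Rz(yaw) Ry(pitch) Rx(roll)).
In Python, from workcell import monitor, cams, order gives the robot as it stands. The module is installed in compiled form; this text tells all that it offers.
- The arm moves only by the shell command python3 -m handwheel 'ROWS' [OPENING] [FORCE]. ROWS is JSON, a list of rows, each a list of 6 numbers: the shift along the tool's x, y, z in m, then the turn, a rotation vector about the tool's x, y, z in degrees. In form: [[tx, ty, tz, wx, wy, wz], ...]. A call has exactly 8 rows; each row shifts and turns the commanded pose from where the row before left it, along the tool's axes as they then stand; what a row does not reach is not made up. A row lasts 1/12 s, in which the tool goes at most 41.7 mm and 7.16 degrees, less where a joint would pass 70% of its speed; a pose out of reach is approached as far as the arm can. A call is refused whole if a number of a shift passes 0.0417 or a number of a turn 7.16, either way. A call with a gripper value outside its range is refused whole. OPENING is the opening, from -1 (shut) to 1 (fully open), set as the call begins (- or left out, the last holds). The fingers move at their own pace and stop on an object; FORCE is the grip in N (left out, the last holds). Time passes only in rows, so rows that do not move let the fingers close, or fill a call up. It gives the time, the measured TCP pose, the force and the opening at its end, in the units of the state.
- monitor.get_obs(): the state, without advancing time (a new reading comes with each control period).
- cams.camera(name): name is "scene" or "top"; returns a dict with "img" (480x640x3 uint8, red, green, blue), "depth" (480x640 float32, m along the optical axis (not along the pixel's ray), 0 where there is no reading), "fx", "fy", "cx", "cy" (pixels), "rvec" (rotation vector, rad) and "tvec" (3), from world to camera coordinates, as OpenCV has them. Camera axes: x right, y down, z forward; pixel columns grow to the right and rows downward; lengths in m; the calibration is good to about 2 mm. A picture is of the moment at which its call begins.
- order.job_done(): hands the job in, once; it reports no verdict.
The state is a dict: "time": time; "q": joint angles; "qd": joint speeds; "joint_efforts": joint torques, N m; "ee_pos": TCP position; "tcp_rot": TCP orientation; "wrist_force": force on the tool from outside, world axes, zero at the start; "torque": the same for the moment, N m; "opening": finger opening in m.
Only numpy, scipy, OpenCV 4.12 (cv2) and the standard library are available. Lean on these libraries where they do the work, as an engineer would, in place of code of your own. Each camera call takes 0.05 s, during which the arm holds its last target. There are 200 camera calls.

## Task

Complete the row on the wooden display board for its photo: stand the single glass bottle from the bare table upright in the middle of the empty round cork pad and let go of it. Then take the head of the telescopic camera pole, squeeze its spring button in, and with the button held in pull the head straight up past the first stop to the second stop, the end of its travel. Finish while still holding the head up there, since it sinks when let go; leave the other two bottles in their places and do not disturb the small things standing around.

Things in the scene. Friction and masses are not known exactly. Their poses are not given: they have to be found in the camera images.
- bottle_c: the clear conical glass bottle standing alone on the bare table, 57 mm wide at the foot, 104 mm high, about 0.1 kg, with an open round neck 30 mm wide from 83 to 104 mm height (below it the body widens downward to the 57 mm foot). Origin: centre of its underside; z up
- bottle_a: a glass bottle of the same size already standing in the row on the display board. Origin: centre of its underside. It stays there
- bottle_b: another glass bottle of the same size already standing in the row on the display board. Origin: centre of its underside. It stays there
- board: pale wooden display board, fixed, 80 x 280 mm, top 18 mm above the table. Origin: centre of its underside; its y axis runs along the row, its x axis across it. Three places along its middle line, 95 mm apart (one in the centre): two are taken by bottles, the third (any of them) carries the cork pad
- pad: round cork pad, 68 mm across, 4 mm thick, fixed on the top of the board at the free place of the row. Origin: centre of its underside, 18 mm above the table, so a bottle on it stands 22 mm above the table
- pole: telescopic camera pole on a round steel foot 104 mm wide, fixed. Origin: centre of the foot's underside. Grey outer tube 27 mm thick (collar 33 mm), up to 125 mm height; the inner tube slides up in it and carries the head. A small black box camera sticks out from the head along the pole's +y axis (54 to 97 mm from the pole's axis, 58 mm wide, heights 123 to 161 mm with the pole down)
- pole_grip (a point): centre of the pole's grey head, a block 30 (x) by 36 (y) by 46 (z) mm at the top of the pole, 156 mm above the table with the pole down; moves up with it. Axes: z up, +y to the camera, button on the -x face, +x face plain. Grip from above across x, one finger on the button, the other on the plain face (37 mm over both, 32 mm with the button in)
- pole_button (a joint): white spring button in the head's -x face: 0 = out (7 mm proud), 0.005 m = fully in (2 mm proud). 20 mm wide (y), 26 mm high, centred on the head's height, moves along +x; needs 2 N at first, 6 N fully in; springs out when let go. While it is out the head cannot rise from the bottom, nor, from below the first stop, past that stop
- pole_head (a joint): height of the pole's head: 0 = down, about 0.05 m = first stop (catches there only if the button is out), 0.100 m = second stop, a hard end stop. Moving part about 0.27 kg, lightly damped (15 N s/m) with 0.8 N friction; there is no catch at the second stop, so it sinks back when let go (to about 0.063 m, where the sprung-out button catches)
- pigment_pot: small pigment pot with a black cap, 29 mm wide, 52 mm high, a bystander. Origin: centre of its underside
- dropper: small dropper bottle with a white cap, 20 mm wide, 67 mm high, a bystander. Origin: centre of its underside
- dish: oval shell dish, 54 x 74 x 20 mm, a bystander. Origin: centre of its underside
Not all that is in view belongs to the job. Leave any green or orange look-alike of the bottle_c alone.

How it is judged:
By the outcome, as a careful person would: the job done as asked, in the order asked, and still so for the second after the job is handed in, while the arm keeps its last pose, push and grip.
It also fails if it takes over 50 s, if anything falls off the work surface, if the arm or the gripper's body presses on something with over 40 N, if the wrist force passes 120 N, or if a joint passes its speed limit or range.

## Working session

There is one attempt and no reset: what is moved stays moved. The work goes in short steps, Python scripts to look and compute and a shell command to move; the robot and the scene stay as the last step left them, time stands still between calls to the robot, and variables do not carry over. Pictures are saved under pics/ and viewed, about 8 in all and at most 12, crops included, and the job is handed in when it is done.

```bash
mkdir -p pics; cat > h.py <<'E'
import numpy as np, cv2, pickle
from workcell import monitor, cams
def snap(tag):
    d={}
    for n in("scene","top"):
        c=cams.camera(n); d[n]=c
        cv2.imwrite(f"pics/{tag}_{n}.png",c["img"][:,:,::-1])
    pickle.dump(d,open(f"pics/{tag}.pkl","wb")); return d
def load(tag): return pickle.load(open(f"pics/{tag}.pkl","rb"))
def RT(c): return cv2.Rodrigues(np.array(c["rvec"],float))[0],np.array(c["tvec"],float).ravel()
def ray(c,u,v):
    R,t=RT(c); d=R.T@np.array([(u-c["cx"])/c["fx"],(v-c["cy"])/c["fy"],1.]); return -R.T@t,d
def onz(c,u,v,z):
    o,d=ray(c,u,v); return o+d*(z-o[2])/d[2]
def dep(c,u,v):
    o,d=ray(c,u,v); return o+d*c["depth"][int(v),int(u)]
def cloud(c):
    R,t=RT(c); v,u=np.mgrid[:480,:640]; z=c["depth"]
    P=np.stack([(u-c["cx"])/c["fx"]*z,(v-c["cy"])/c["fy"]*z,z],-1)
    return (P-t)@R
def tri(c1,p1,c2,p2):
    o1,d1=ray(c1,*p1);o2,d2=ray(c2,*p2)
    s=np.linalg.lstsq(np.stack([d1,-d2],1),o2-o1,rcond=None)[0]
    a,b=o1+s[0]*d1,o2+s[1]*d2; return (a+b)/2,np.linalg.norm(a-b)
def proj(c,P):
    R,t=RT(c); p=R@np.array(P)+t; return np.array([c["fx"]*p[0]/p[2]+c["cx"],c["fy"]*p[1]/p[2]+c["cy"]])
E
python3 - <<'E'
from h import *
d=snap("a"); 
for n,c in d.items():
    R,t=RT(c); print(n,c["fx"],(-R.T@t).round(3),R[2].round(3),(c["depth"]>0).mean())
print(monitor.get_obs())
E
```

```text
scene 457.0299639983734 [-0.187 -0.314  0.549] [ 0.786  0.366 -0.498] 0.9960677083333334
top 479.8372870373118 [0.406 0.026 1.037] [ 0.129 -0.038 -0.991] 0.99615234375
{'time': 0.1, 'q': array([ 7.63199561e+01,  5.00683329e+00,  1.00412933e+01,  9.50983051e+01,
       -2.36318361e-04,  8.99980311e+01]), 'qd': array([-0.15583256, -0.11401619,  0.09865696,  0.10841192,  0.04408864,
        0.02530535]), 'joint_efforts': array([ 7.18718456e-05, -5.21562266e+01,  4.65653944e+01,  1.57892599e-02,
       -3.12761154e-05,  2.21302635e-06]), 'ee_pos': array([0.13003695, 0.53423695, 0.24768524]), 'tcp_rot': array([-1.79936155e+02,  2.34124277e-04,  1.66321925e+02]), 'wrist_force': array([-0.1261277 ,  0.0754974 ,  0.80430427]), 'torque': array([-0.00207836, -0.00025438,  0.01320462]), 'opening': 0.08528123113009545}
```

View pics/a_scene.png

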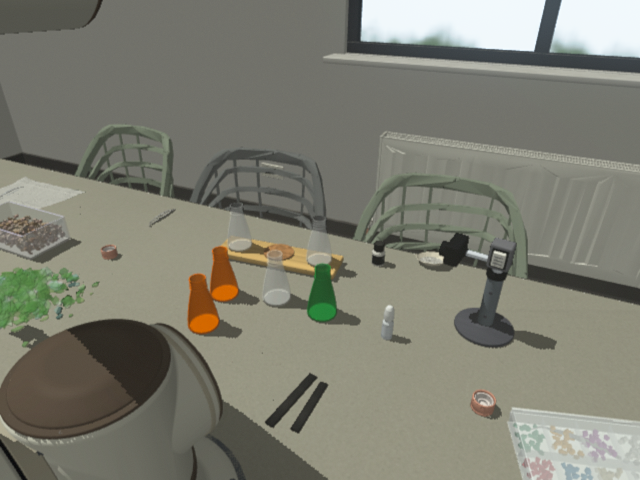

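View pics/a_top.png

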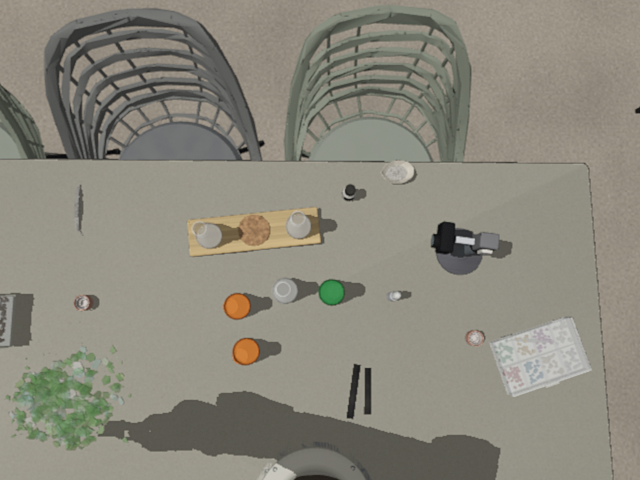

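Row one view: the scene shows a clear bottle on bare table at scene (276,280)/top (285,290); look-alikes are clear bottles on board at scene (238,228), (319,240), orange at (224,275), (203,305), green at (322,293). Cork pad at scene (280,252)/top (255,230); pole head at scene (500,258)/top (487,241). I choose the clear one off the board; close crop next.

```bash
python3 - <<'E'
from h import *
d=load("a"); s,t=d["scene"],d["top"]
k=lambda im,x,y,w,h:cv2.resize(im[y:y+h,x:x+w,::-1],(800,300),interpolation=cv2.INTER_CUBIC)
a=cv2.resize(s["img"][190:340,200:360,::-1],(400,375),interpolation=cv2.INTER_CUBIC)
b=cv2.resize(t["img"][190:340,180:340,::-1],(400,375),interpolation=cv2.INTER_CUBIC)
c=cv2.resize(s["img"][225:345,440:530,::-1],(165,220),interpolation=cv2.INTER_CUBIC)
c=cv2.resize(s["img"][225:315,430:530,::-1],(250,225),interpolation=cv2.INTER_CUBIC)
e=cv2.resize(t["img"][210:280,425:505,::-1],(257,225),interpolation=cv2.INTER_CUBIC)
im=np.zeros((600,800,3),np.uint8); im[:375,:400]=a; im[:375,400:]=b; im[375:,:250]=c; im[375:,260:517]=e
cv2.imwrite("pics/crop1.png",im)
print("top->y/x axis",onz(t,320,240,0),onz(t,330,240,0)-onz(t,320,240,0))
for n,p in dict(bottle=(285,290),pad=(255,230),bl=(208,235),br=(298,225),head=(489,241),cam=(446,237),green=(331,292),orange=(237,306),drop=(396,296),pot=(350,191),dish=(397,173)).items(): print(n,dep(t,*p).round(3))
C=cloud(t)
# board: wood mask by height 18mm
m=(abs(C[...,2]-.018)<.006); m[:, :180]=0; m[:,330:]=0; m[:200]=0; m[262:]=0
cn=max(cv2.findContours(m.astype(np.uint8),0,2)[0],key=cv2.contourArea)
box=cv2.boxPoints(cv2.minAreaRect(cn)); W=np.array([onz(t,*p,.018) for p in box]); print("board",W.round(3),W.mean(0).round(4),[np.linalg.norm(W[i]-W[i-1]).round(3) for i in range(4)])
E
```

```text
top->y/x axis [ 0.5476345 -0.014462   0.       ] [ 5.24856321e-06 -2.18626727e-02  0.00000000e+00]
bottle [0.439 0.061 0.002]
pad [0.566 0.125 0.021]
bl [0.544 0.21  0.096]
br [0.56  0.033 0.123]
head [ 0.521 -0.317  0.18 ]
cam [ 0.531 -0.243  0.161]
green [ 0.435 -0.037  0.002]
orange [0.406 0.149 0.104]
drop [ 0.424 -0.166  0.064]
pot [ 0.645 -0.076  0.052]
dish [ 0.697 -0.187  0.005]
board [[ 0.589  0.271  0.018]
 [ 0.618 -0.008  0.018]
 [ 0.537 -0.016  0.018]
 [ 0.509  0.261  0.018]] [0.5634 0.127  0.018 ] [np.float64(0.08), np.float64(0.281), np.float64(0.081), np.float64(0.278)]
```

View pics/crop1.png

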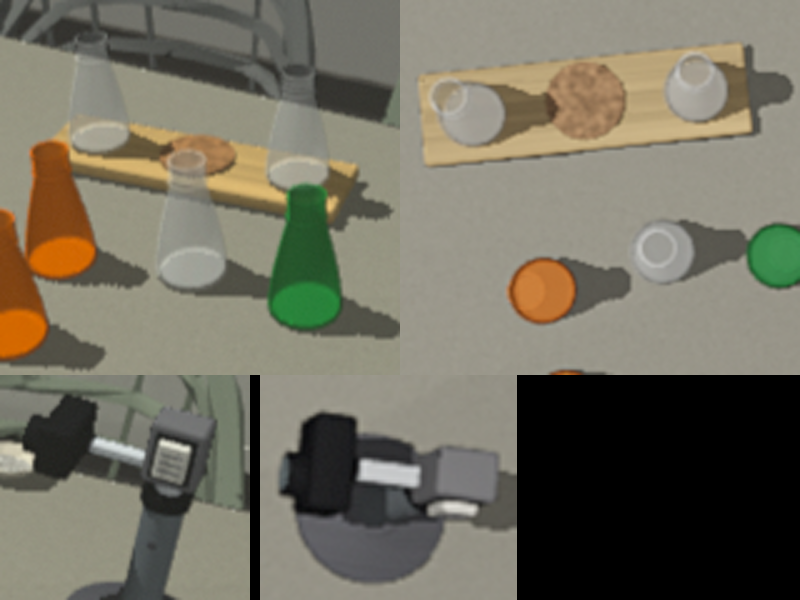

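The crop confirms: the clear bottle off the board, rim centre at scene ≈(274.8,253.2), top ≈(283.6,289.2); the pad is empty, and the button faces the robot. Now precise numbers.

```bash
python3 - <<'E'
from h import *
d=load("a"); s,t=d["scene"],d["top"]
P,e=tri(s,(274.6,253.0),t,(283.4,289.0)); print("rim tri",P.round(4),e.round(4),"top@.104",onz(t,283.4,289,.104).round(4),"scene@.104",onz(s,274.6,253,.104).round(4))
P,e=tri(s,(276.6,297),t,(285.4,290.6)); print("foot",P.round(4),e.round(4))
# pad by colour
C={n:cloud(d[n]) for n in d}; cen={}
for n,(x,y,w,h) in dict(top=(235,208,42,44),scene=(255,236,50,30)).items():
    img=d[n]["img"].astype(int); hsv=cv2.cvtColor(d[n]["img"],cv2.COLOR_RGB2HSV)
    m=np.zeros((480,640),np.uint8); sub=(hsv[y:y+h,x:x+w,0]<15)&(hsv[y:y+h,x:x+w,1]>70); m[y:y+h,x:x+w]=sub
    cn=max(cv2.findContours(m,0,2)[0],key=cv2.contourArea); el=cv2.fitEllipse(cv2.convexHull(cn)); print(n,"pad",el); cen[n]=el[0]
print("pad top@.022",onz(t,*cen["top"],.022).round(4),"scene",onz(s,*cen["scene"],.022).round(4),tri(s,cen["scene"],t,cen["top"]))
# head top face
for n in("top","scene"):
    c=C[n]; m=(abs(c[...,0]-.525)<.06)&(abs(c[...,1]+.315)<.05)&(c[...,2]>.165)
    q=c[m]; f=q[q[:,2]>np.percentile(q[:,2],90)-.004]; r=cv2.minAreaRect((f[:,:2]*1000).astype(np.float32)); print(n,"head",len(q),len(f),f.mean(0).round(4),r)
    m=(abs(c[...,0]-.525)<.06)&(abs(c[...,1]+.25)<.04)&(c[...,2]>.125)&(c[...,2]<.17)&(d[n]["img"].max(-1)<60); print(" cam",c[m].mean(0).round(4),m.sum())
E
```

```text
rim tri [0.4384 0.0596 0.1059] 0.0027 top@.104 [0.4378 0.0608 0.104 ] scene@.104 [0.4418 0.06   0.104 ]
foot [0.4384 0.0592 0.0046] 0.0025
top pad ((240.5018310546875, 232.12448120117188), (4.650167942047119, 6.807806015014648), 153.51092529296875)Traceback (most recent call last):
  File "<stdin>", line 10, in <module>
ValueError: max() iterable argument is empty
```

```bash
python3 - <<'E'
from h import *
d=load("a"); s,t=d["scene"],d["top"]
C={n:cloud(d[n]) for n in d}; cen={}
for n,(x,y,w,h) in dict(top=(236,208,40,44),scene=(258,240,45,24)).items():
    hsv=cv2.cvtColor(d[n]["img"],cv2.COLOR_RGB2HSV); c=C[n]
    print(n,"pad hsv",np.median(hsv[228:234,250:262] if n=="top" else hsv[250:254,272:284],(0,1)),"wood",hsv[250,250] if n=="top" else hsv[262,262], hsv[246,200])
    L=cv2.cvtColor(d[n]["img"],cv2.COLOR_RGB2LAB).astype(int); 
    a=L[y:y+h,x:x+w,1]; b=L[y:y+h,x:x+w,2]
    th,mm=cv2.threshold((a*1.0).astype(np.uint8),0,1,cv2.THRESH_OTSU)
    m=np.zeros((480,640),np.uint8); m[y:y+h,x:x+w]=mm
    cn=max(cv2.findContours(m,0,2)[0],key=cv2.contourArea); el=cv2.fitEllipse(cv2.convexHull(cn)); print("pad",th,el); cen[n]=el[0]
print("pad top@.022",onz(t,*cen["top"],.022).round(4),"scene",onz(s,*cen["scene"],.022).round(4),tri(s,cen["scene"],t,cen["top"]))
for n in("top","scene"):
    c=C[n]; m=(abs(c[...,0]-.525)<.06)&(abs(c[...,1]+.315)<.05)&(c[...,2]>.165)
    q=c[m]; f=q[q[:,2]>np.percentile(q[:,2],90)-.004]; r=cv2.minAreaRect((f[:,:2]*1000).astype(np.float32)); print(n,"head",len(q),len(f),f.mean(0).round(4),r)
    m=(abs(c[...,0]-.525)<.06)&(abs(c[...,1]+.25)<.04)&(c[...,2]>.125)&(c[...,2]<.17)&(d[n]["img"].max(-1)<60); print(" cam",c[m].mean(0).round(4),m.sum())
E
```

```text
top pad hsv [ 15. 109. 152.] wood [ 19  92 128] [ 20  74 182]
pad 132.0 ((253.64830017089844, 229.81350708007812), (30.925539016723633, 31.58194923400879), 71.95410919189453)
scene pad hsv [ 16.   83.  160.5] wood [ 20 117 126] [ 29  34 151]
pad 133.0 ((278.3535461425781, 251.5747528076172), (16.037364959716797, 29.9902400970459), 88.31847381591797)
pad top@.022 [0.5665 0.1278 0.022 ] scene [0.5667 0.1244 0.022 ] (array([0.56741814, 0.12658057, 0.02097821]), np.float64(0.0030274652832449453))
top head 392 265 [ 0.5226 -0.3188  0.1782] ((522.40478515625, -319.27435302734375), (34.69877624511719, 28.759258270263672), 82.62023162841797)
 cam [ 0.5301 -0.2421  0.1563] 581
scene head 398 226 [ 0.5207 -0.3224  0.1784] ((522.40966796875, -322.2784423828125), (34.91340637207031, 31.056774139404297), 82.60794067382812)
 cam [ 0.5193 -0.2479  0.1505] 658
```

```bash
cat > go.py <<'E'
import sys,numpy as np
from scipy.spatial.transform import Rotation as R
from workcell import monitor
o=monitor.get_obs(); a=list(map(float,sys.argv[1:5]))
M=R.from_euler('xyz',o['tcp_rot'],degrees=True); T=R.from_euler('xyz',[180,0,a[3]],degrees=True)
print('pos',o['ee_pos'].round(4),'rot',o['tcp_rot'].round(2),'open',round(o['opening'],4),'F',o['wrist_force'].round(2),'t',round(o['time'],2))
print('shift',(M.inv().apply(np.array(a[:3])-o['ee_pos'])).round(4),'turn',(M.inv()*T).as_rotvec(degrees=True).round(2))
E
R='[-0.0258,-0.0242,0,0,0,0]'
python3 -m handwheel '[[-0.0258,-0.0242,0,0,0,0],[-0.0258,-0.0242,0,0,0,0],[-0.0258,-0.0242,0,0,0,0],[-0.0258,-0.0242,0,0,0,0],[-0.0258,-0.0242,0,0,0,0],[-0.0258,-0.0242,0,0,0,0],[-0.0258,-0.0242,0,0,0,0],[-0.0258,-0.0242,0,0,0,0]]' 0.4 25
python3 -m handwheel '[[-0.0258,-0.0242,0,0,0,0],[-0.0258,-0.0242,0,0,0,0],[-0.0258,-0.0242,0,0,0,0],[-0.0258,-0.0242,0,0,0,0],[-0.0258,-0.0242,0,0,0,0],[-0.0258,-0.0242,0,0,0,0],[-0.0258,-0.0242,0,0,0,0],[-0.0258,-0.0242,0,0,0,0]]'
python3 -m handwheel '[[0,0,0,0,0,7],[0,0,0,0,0,7],[0,0,0,0,0,7],[0,0,0,0,0,7],[0,0,0,0,0,7],[0,0,0,0,0,7],[0,0,0,0,0,7],[0,0,0,0,0,7]]'
python3 -m handwheel '[[0,0,0,0,0,7],[0,0,0,0,0,7],[0,0,0,0,0,0.4],[0,0,0,0,0,0],[0,0,0,0,0,0],[0,0,0,0,0,0],[0,0,0,0,0,0],[0,0,0,0,0,0]]'
python3 go.py 0.439 0.060 0.248 95.9
```

```text
time: 0.77
ee_pos: [0.2852, 0.2958, 0.2481]
tcp_rot: [-180.0, -0.0, 166.3]
wrist_force: [1.2, 0.2, -0.0]
opening: 0.0599
time: 1.43
ee_pos: [0.4401, 0.0587, 0.2481]
tcp_rot: [180.0, -0.0, 166.3]
wrist_force: [0.6, 1.2, -1.0]
opening: 0.0601
time: 2.1
ee_pos: [0.4395, 0.0605, 0.248]
tcp_rot: [-180.0, -0.0, 110.0]
wrist_force: [-0.4, -0.2, 0.0]
opening: 0.0594
time: 2.77
ee_pos: [0.4396, 0.0605, 0.2483]
tcp_rot: [180.0, 0.0, 96.0]
wrist_force: [-0.4, -0.2, -0.6]
opening: 0.0597
pos [0.4396 0.0605 0.2483] rot [180.     0.    95.98] open 0.0597 F [-0.38 -0.2  -0.6 ] t 2.77
shift [-0.0005 -0.0006  0.0003] turn [0.   0.   0.08]
```

```bash
python3 -m handwheel '[[0,0,0.015,0,0,0],[0,0,0.015,0,0,0],[0,0,0.015,0,0,0],[0,0,0.015,0,0,0],[0,0,0.015,0,0,0],[0,0,0.015,0,0,0],[0,0,0.013,0,0,0],[0,0,0,0,0,0]]'
python3 - <<'E'
from h import *
d=snap("b"); s,t=d["scene"],d["top"]
a=cv2.resize(s["img"][160:340,190:370,::-1],(400,400),interpolation=cv2.INTER_CUBIC)
b=cv2.resize(t["img"][200:340,210:350,::-1],(400,400),interpolation=cv2.INTER_CUBIC)
cv2.imwrite("pics/crop2.png",np.hstack([a,b]))
e=monitor.get_obs()["ee_pos"]
for z in(e[2],e[2]-.017): print(proj(s,[e[0],e[1],z]),proj(t,[e[0],e[1],z]))
print(proj(s,[e[0],e[1],.104]))
E
```

```text
time: 3.43
ee_pos: [0.4385, 0.0604, 0.1428]
tcp_rot: [-179.8, 0.0, 96.0]
wrist_force: [-0.3, 0.6, -0.1]
opening: 0.06
[272.84275672 234.08613378] [282.72154256 287.36843491]
[273.20173799 242.1857762 ] [283.07428217 287.70798038]
[273.70523565 253.54612072]
```

View pics/crop2.png

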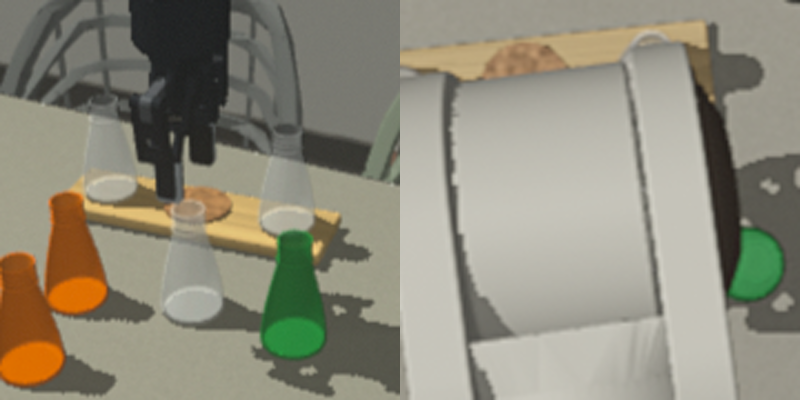

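The scene crop shows the fingers straddling the clear bottle's rim, centred within ~1 px (finger mid at scene (274,240), rim (274.6,253)). Descend and grip.

```bash
python3 -m handwheel '[[0,0,0.008,0,0,0],[0,0,0.008,0,0,0],[0,0,0.008,0,0,0],[0,0,0.008,0,0,0],[0,0,0.008,0,0,0],[0,0,0.0055,0,0,0],[0,0,0,0,0,0],[0,0,0,0,0,0]]'
python3 -m handwheel '[[0,0,0,0,0,0],[0,0,0,0,0,0],[0,0,0,0,0,0],[0,0,0,0,0,0],[0,0,0,0,0,0],[0,0,0,0,0,0],[0,0,0,0,0,0],[0,0,0,0,0,0]]' -0.6 25
python3 go.py 0.439 0.060 0.096 95.9
```

```text
time: 4.2
ee_pos: [0.4394, 0.0605, 0.0995]
tcp_rot: [-180.0, 0.0, 95.9]
wrist_force: [-0.0, 0.2, 0.1]
opening: 0.0595
time: 4.87
ee_pos: [0.4399, 0.0606, 0.1004]
tcp_rot: [179.9, -0.0, 95.9]
wrist_force: [0.4, 0.1, 5.9]
opening: 0.0287
pos [0.4399 0.0606 0.1004] rot [179.94  -0.    95.92] open 0.0287 F [0.36 0.1  5.89] t 4.87
shift [-0.0005 -0.001   0.0044] turn [ 0.06 -0.    0.02]
```

```bash
python3 -m handwheel '[[0,0,-0.004,0,0,0],[0,0,-0.006,0,0,0],[0,0,-0.02,0,0,0],[0,0,-0.025,0,0,0],[0,0,-0.03,0,0,0],[0,0,-0.03,0,0,0],[0,0,-0.02,0,0,0],[0,0,-0.01,0,0,0]]'
python3 go.py 0.5665 0.127 0.245 95.9
python3 - <<'E'
from h import *
d=snap("c"); cv2.imwrite("pics/crop3.png",cv2.resize(d["scene"]["img"][100:340,180:420,::-1],(560,560),interpolation=cv2.INTER_CUBIC))
E
```

```text
time: 5.53
ee_pos: [0.4401, 0.0606, 0.2478]
tcp_rot: [179.8, -0.0, 95.9]
wrist_force: [0.7, 0.5, -1.8]
opening: 0.0283
pos [0.4401 0.0606 0.2478] rot [179.81  -0.    95.92] open 0.0283 F [ 0.67  0.46 -1.84] t 5.53
shift [0.053  0.1325 0.0033] turn [ 0.19 -0.    0.02]
```

View pics/crop3.png

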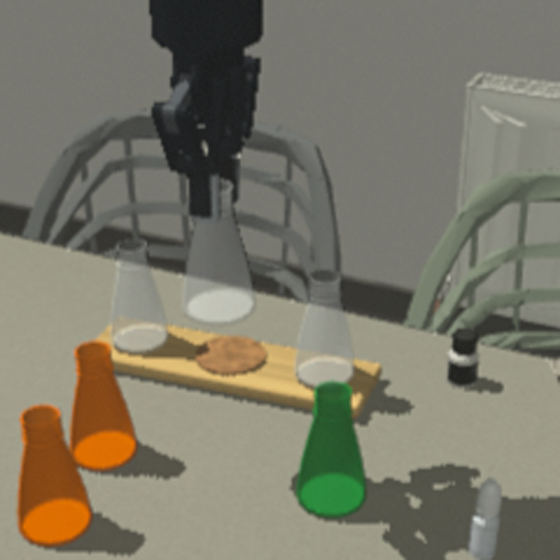

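Bottle held upright, foot at scene ≈(273.9,230.3). Move over the pad, after checking the scene-camera bias with it.

```bash
python3 - <<'E'
from h import *
s=load("c")["scene"]; print(onz(s,219/2.333+180-.3,304/2.333+100-.3,.1475))
E
python3 -m handwheel '[[0.0066,0.0166,0,0,0,0],[0.0066,0.0166,0,0,0,0],[0.0066,0.0166,0,0,0,0],[0.0066,0.0166,0,0,0,0],[0.0066,0.0166,0,0,0,0],[0.0066,0.0166,0,0,0,0],[0.0066,0.0166,0,0,0,0],[0.0066,0.0163,0,0,0,0]]'
python3 -m handwheel '[[0,0,0.01,0,0,0],[0,0,0.02,0,0,0],[0,0,0.02,0,0,0],[0,0,0.02,0,0,0],[0,0,0.02,0,0,0],[0,0,0.01,0,0,0],[0,0,0,0,0,0],[0,0,0,0,0,0]]'
python3 go.py 0.5665 0.127 0.124 95.9
python3 - <<'E'
from h import *
d=snap("e"); s=d["scene"]; cv2.imwrite("pics/crop4.png",cv2.resize(s["img"][170:290,210:360,::-1],(750,600),interpolation=cv2.INTER_CUBIC))
e=monitor.get_obs()["ee_pos"]; print(proj(s,[.5665,.127,.022]),proj(s,[e[0],e[1],e[2]-.1004]))
E
```

```text
[0.45024943 0.06505982 0.1475    ]
time: 6.3
ee_pos: [0.5662, 0.127, 0.2424]
tcp_rot: [-179.8, 0.0, 95.9]
wrist_force: [0.3, 0.3, -0.3]
opening: 0.0285
time: 6.97
ee_pos: [0.5652, 0.1265, 0.1441]
tcp_rot: [-179.9, 0.0, 95.9]
wrist_force: [0.7, 0.2, -0.7]
opening: 0.0285
pos [0.5652 0.1265 0.1441] rot [-1.799e+02  1.000e-02  9.592e+01] open 0.0285 F [ 0.72  0.16 -0.72] t 6.97
shift [0.0004 0.0013 0.0201] turn [-0.1   0.01  0.02]
[277.28946469 251.35239478] [276.97841001 242.30103521]
```

View pics/crop4.png

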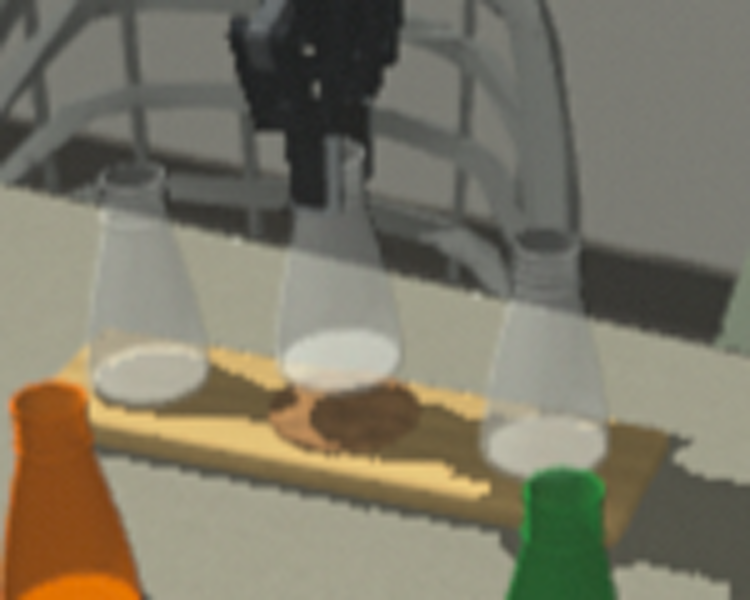

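Held bottle's foot at scene ≈(278,242) agrees with the arm's prediction to ~1 px, directly above the pad (278.3,251.6). Lower.

```bash
python3 -m handwheel '[[0,0.001,0.005,0,0,0],[0,0,0.005,0,0,0],[0,0,0.004,0,0,0],[0,0,0.002,0,0,0],[0,0,0.001,0,0,0],[0,0,0,0,0,0],[0,0,0,0,0,0],[0,0,0,0,0,0]]'
python3 go.py 0.5665 0.127 0.1224 95.9
```

```text
time: 7.73
ee_pos: [0.567, 0.1268, 0.128]
tcp_rot: [180.0, -0.0, 95.9]
wrist_force: [0.2, -0.4, -0.2]
opening: 0.0288
pos [0.567  0.1268 0.128 ] rot [179.98  -0.    95.92] open 0.0288 F [ 0.21 -0.42 -0.22] t 7.73
shift [ 0.0002 -0.0005  0.0056] turn [ 0.02 -0.    0.02]
```

```bash
python3 -m handwheel '[[0,0,0.0015,0,0,0],[0,0,0.0015,0,0,0],[0,0,0.001,0,0,0],[0,0,0,0,0,0],[0,0,0,0,0,0],[0,0,0,0,0,0],[0,0,0,0,0,0],[0,0,0,0,0,0]]'
python3 -m handwheel '[[0,0,0.0005,0,0,0],[0,0,0.0005,0,0,0],[0,0,0,0,0,0],[0,0,0,0,0,0],[0,0,0,0,0,0],[0,0,0,0,0,0],[0,0,0,0,0,0],[0,0,0,0,0,0]]'

```

```text
time: 8.4
ee_pos: [0.567, 0.1268, 0.1238]
tcp_rot: [180.0, -0.0, 95.9]
wrist_force: [0.2, -0.3, -0.9]
opening: 0.0287
time: 9.07
ee_pos: [0.5669, 0.1268, 0.1228]
tcp_rot: [180.0, -0.0, 95.9]
wrist_force: [1.0, -0.3, -1.4]
opening: 0.0289
```

```bash
python3 -m handwheel '[[0,0,0.0005,0,0,0],[0,0,0,0,0,0],[0,0,0.0005,0,0,0],[0,0,0,0,0,0],[0,0,0,0,0,0],[0,0,0,0,0,0],[0,0,0,0,0,0],[0,0,0,0,0,0]]'

```

```text
time: 9.73
ee_pos: [0.5672, 0.1268, 0.1224]
tcp_rot: [179.9, 0.0, 95.9]
wrist_force: [-0.2, -0.3, 4.8]
opening: 0.0286
```

```bash
python3 go.py 0.5665 0.127 0.1224 95.9
```

```text
pos [0.5672 0.1268 0.1224] rot [179.94   0.    95.91] open 0.0286 F [-0.25 -0.28  4.78] t 9.73
shift [ 0.0003 -0.0006  0.    ] turn [0.06 0.   0.01]
```

Contact at the expected height (22 mm). Release and rise.

```bash
python3 -m handwheel '[[0,0,0,0,0,0],[0,0,0,0,0,0],[0,0,0,0,0,0],[0,0,0,0,0,0],[0,0,0,0,0,0],[0,0,0,0,0,0],[0,0,0,0,0,0],[0,0,0,0,0,0]]' 0.4
python3 -m handwheel '[[0,0,-0.005,0,0,0],[0,0,-0.008,0,0,0],[0,0,-0.012,0,0,0],[0,0,-0.02,0,0,0],[0,0,-0.025,0,0,0],[0,0,-0.03,0,0,0],[0,0,-0.02,0,0,0],[0,0,-0.01,0,0,0]]'
python3 go.py 0.522 -0.320 0.253 82.6
python3 - <<'E'
from h import *
d=snap("f"); s=d["scene"]; cv2.imwrite("pics/crop5.png",cv2.resize(s["img"][170:290,210:360,::-1],(750,600),interpolation=cv2.INTER_CUBIC))
E
```

```text
time: 10.4
ee_pos: [0.5669, 0.1268, 0.1217]
tcp_rot: [-180.0, 0.0, 95.9]
wrist_force: [0.0, -0.2, 0.1]
opening: 0.0597
time: 11.07
ee_pos: [0.5675, 0.127, 0.2564]
tcp_rot: [179.7, -0.0, 95.9]
wrist_force: [0.1, -0.2, 1.2]
opening: 0.0595
pos [0.5675 0.127  0.2564] rot [ 1.7971e+02 -3.0000e-02  9.5920e+01] open 0.0595 F [ 0.11 -0.21  1.16] t 11.07
shift [-0.4399 -0.0914  0.0026] turn [ 0.29 -0.07 13.32]
```

View pics/crop5.png

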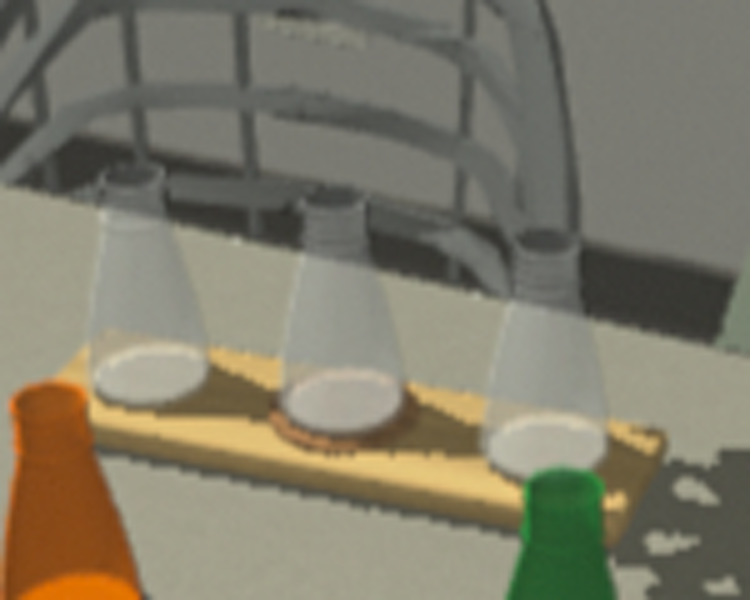

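The bottle stands upright, centred on the pad (foot at crop (342,402), pad rim visible around it); other bottles unmoved. On to the pole.

```bash
python3 -m handwheel '[[-0.0275,-0.0057,0,0,0,0],[-0.0275,-0.0057,0,0,0,0],[-0.0275,-0.0057,0,0,0,0],[-0.0275,-0.0057,0,0,0,0],[-0.0275,-0.0057,0,0,0,0],[-0.0275,-0.0057,0,0,0,0],[-0.0275,-0.0057,0,0,0,0],[-0.0275,-0.0057,0,0,0,0]]'
python3 -m handwheel '[[-0.0275,-0.0057,0,0,0,0],[-0.0275,-0.0057,0,0,0,0],[-0.0275,-0.0057,0,0,0,0],[-0.0275,-0.0057,0,0,0,0],[-0.0275,-0.0057,0,0,0,0],[-0.0275,-0.0057,0,0,0,0],[-0.0275,-0.0057,0,0,0,0],[-0.0275,-0.0057,0,0,0,0]]'
python3 -m handwheel '[[0,0,0,0,0,6.65],[0,0,0,0,0,6.65],[0,0,0.01,0,0,0],[0,0,0.015,0,0,0],[0,0,0.015,0,0,0],[0,0,0.005,0,0,0],[0,0,0,0,0,0],[0,0,0,0,0,0]]'
python3 go.py 0.522 -0.320 0.158 82.6
python3 - <<'E'
from h import *
d=snap("g"); s=d["scene"]; cv2.imwrite("pics/crop6.png",cv2.resize(s["img"][180:350,420:590,::-1],(600,600),interpolation=cv2.INTER_CUBIC))
e=monitor.get_obs()["ee_pos"]; print(proj(s,[e[0],e[1],.179]),proj(s,[e[0],e[1],e[2]-.012]),proj(s,[.522,-.32,.179]))
E
```

```text
time: 11.83
ee_pos: [0.5435, -0.0979, 0.2502]
tcp_rot: [-179.9, -0.0, 95.9]
wrist_force: [1.1, 0.0, 0.3]
opening: 0.0598
time: 12.5
ee_pos: [0.5209, -0.3214, 0.2501]
tcp_rot: [-179.9, -0.1, 95.9]
wrist_force: [0.0, 0.4, 0.3]
opening: 0.0597
time: 13.17
ee_pos: [0.5214, -0.3199, 0.2063]
tcp_rot: [-179.9, -0.0, 82.7]
wrist_force: [0.4, 0.3, 1.1]
opening: 0.0599
pos [ 0.5214 -0.3199  0.2063] rot [-1.7995e+02 -2.0000e-02  8.2730e+01] open 0.0599 F [0.44 0.28 1.1 ] t 13.17
shift [-0.0001  0.0007  0.0483] turn [-0.05 -0.02  0.13]
[502.55478269 243.42820311] [504.74046947 234.50826229] [502.44261434 243.34988084]
```

View pics/crop6.png

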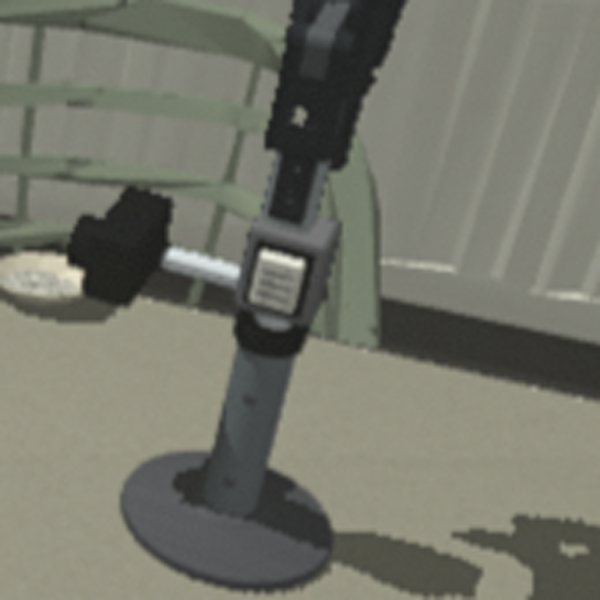

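Near finger hangs centred over the button face (crop (295,210), button (278,282)); head top at the predicted pixel. Descend and squeeze.

```bash
python3 -m handwheel '[[0,0,0.01,0,0,0],[0,0,0.01,0,0,0],[0,0,0.01,0,0,0],[0,0,0.01,0,0,0],[0,0,0.008,0,0,0],[0,0,0.004,0,0,0],[0,0,0,0,0,0],[0,0,0,0,0,0]]'
python3 go.py 0.522 -0.320 0.153 82.6
```

```text
time: 13.93
ee_pos: [0.5215, -0.3202, 0.1547]
tcp_rot: [-180.0, -0.0, 82.6]
wrist_force: [-0.3, 0.1, 0.9]
opening: 0.0601
pos [ 0.5215 -0.3202  0.1547] rot [-1.7999e+02 -1.0000e-02  8.2620e+01] open 0.0601 F [-0.3   0.13  0.85] t 13.93
shift [0.0003 0.0004 0.0017] turn [-0.01 -0.01  0.02]
```

```bash
python3 -m handwheel '[[0,0,0.001,0,0,0],[0,0,0,0,0,0],[0,0,0,0,0,0],[0,0,0,0,0,0],[0,0,0,0,0,0],[0,0,0,0,0,0],[0,0,0,0,0,0],[0,0,0,0,0,0]]' -0.6 40
python3 -m handwheel '[[0,0,0,0,0,0],[0,0,0,0,0,0],[0,0,0,0,0,0],[0,0,0,0,0,0],[0,0,0,0,0,0],[0,0,0,0,0,0],[0,0,0,0,0,0],[0,0,0,0,0,0]]'
```

```text
time: 14.6
ee_pos: [0.5247, -0.3208, 0.155]
tcp_rot: [179.6, 0.1, 82.7]
wrist_force: [18.3, -3.3, -1.0]
opening: 0.0296
time: 15.27
ee_pos: [0.5247, -0.3208, 0.155]
tcp_rot: [179.6, 0.1, 82.7]
wrist_force: [18.5, -2.1, -1.9]
opening: 0.0295
```

Squeezed to 29.5 mm (32 nominal; 30 mm neck read 28.6), so the button is in. 18 N side load shows my axis was ~3 mm off; relieve it.

```bash
python3 -m handwheel '[[0,0.001,0,0,0,0],[0,0.001,0,0,0,0],[0,0.001,0,0,0,0],[0,0,0,0,0,0],[0,0,0,0,0,0],[0,0,0,0,0,0],[0,0,0,0,0,0],[0,0,0,0,0,0]]'
```

```text
time: 15.93
ee_pos: [0.5249, -0.3208, 0.155]
tcp_rot: [179.9, 0.0, 82.6]
wrist_force: [1.7, 0.0, 6.0]
opening: 0.0294
```

Side load gone. Pull up slowly.

```bash
python3 -m handwheel '[[0,0,-0.002,0,0,0],[0,0,-0.003,0,0,0],[0,0,-0.003,0,0,0],[0,0,-0.003,0,0,0],[0,0,-0.003,0,0,0],[0,0,-0.003,0,0,0],[0,0,-0.003,0,0,0],[0,0,0,0,0,0]]'
```

```text
time: 16.6
ee_pos: [0.5248, -0.3207, 0.174]
tcp_rot: [180.0, 0.0, 82.6]
wrist_force: [4.7, -1.3, -2.4]
opening: 0.0296
```

```bash
python3 -m handwheel '[[0,0,-0.004,0,0,0],[0,0,-0.005,0,0,0],[0,0,-0.005,0,0,0],[0,0,-0.005,0,0,0],[0,0,-0.005,0,0,0],[0,0,-0.005,0,0,0],[0,0,-0.005,0,0,0],[0,0,0,0,0,0]]'
python3 -m handwheel '[[0,0,-0.004,0,0,0],[0,0,-0.005,0,0,0],[0,0,-0.005,0,0,0],[0,0,-0.005,0,0,0],[0,0,-0.005,0,0,0],[0,0,-0.005,0,0,0],[0,0,-0.005,0,0,0],[0,0,0,0,0,0]]'
python3 - <<'E'
from h import *
d=snap("i"); s=d["scene"]; cv2.imwrite("pics/crop7.png",cv2.resize(s["img"][150:350,410:610,::-1],(600,600),interpolation=cv2.INTER_CUBIC))
E
```

```text
time: 17.27
ee_pos: [0.5248, -0.3208, 0.2083]
tcp_rot: [180.0, 0.0, 82.6]
wrist_force: [4.8, -0.6, -2.2]
opening: 0.03
time: 17.93
ee_pos: [0.5248, -0.3208, 0.2421]
tcp_rot: [180.0, 0.0, 82.6]
wrist_force: [4.5, -1.4, -2.0]
opening: 0.0295
```

View pics/crop7.png

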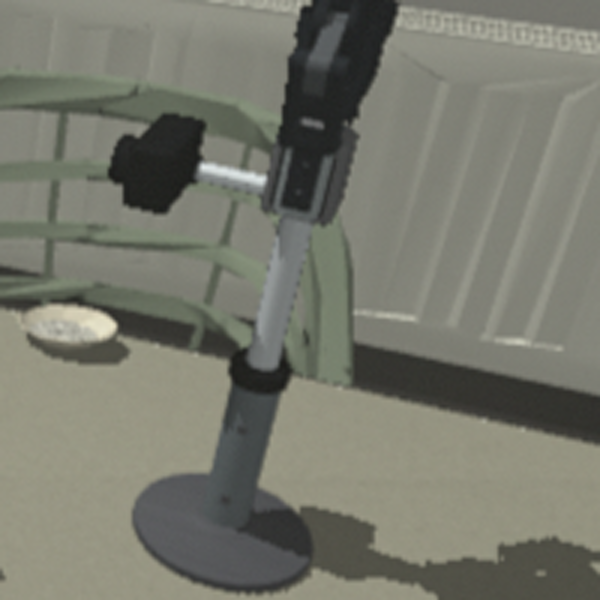

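The head is up about 87 mm, past the first stop, inner tube extended. Now to the hard stop.

```bash
python3 -m handwheel '[[0,0,-0.003,0,0,0],[0,0,-0.003,0,0,0],[0,0,-0.002,0,0,0],[0,0,-0.002,0,0,0],[0,0,-0.001,0,0,0],[0,0,-0.001,0,0,0],[0,0,0,0,0,0],[0,0,0,0,0,0]]'
python3 -m handwheel '[[0,0,-0.0005,0,0,0],[0,0,-0.0005,0,0,0],[0,0,-0.0005,0,0,0],[0,0,0,0,0,0],[0,0,0,0,0,0],[0,0,0,0,0,0],[0,0,0,0,0,0],[0,0,0,0,0,0]]'
```

```text
time: 18.7
ee_pos: [0.5248, -0.3207, 0.2533]
tcp_rot: [180.0, 0.0, 82.6]
wrist_force: [5.7, -2.1, -2.5]
opening: 0.0294
time: 19.37
ee_pos: [0.5248, -0.3207, 0.2546]
tcp_rot: [-180.0, -0.0, 82.6]
wrist_force: [6.8, -1.1, -2.1]
opening: 0.0297
```

```bash
python3 -m handwheel '[[0,0,-0.0005,0,0,0],[0,0,-0.0005,0,0,0],[0,0,-0.0005,0,0,0],[0,0,0,0,0,0],[0,0,0,0,0,0],[0,0,0,0,0,0],[0,0,0,0,0,0],[0,0,0,0,0,0]]'
```

```text
time: 20.03
ee_pos: [0.5248, -0.3207, 0.2551]
tcp_rot: [-179.9, -0.0, 82.6]
wrist_force: [7.2, -2.4, -8.1]
opening: 0.0294
```

Stop reached: rise 100.1 mm and downward force jumped to 8 N. Final check, then hand in.

```bash
python3 -m handwheel '[[0,0,0,0,0,0],[0,0,0,0,0,0],[0,0,0,0,0,0],[0,0,0,0,0,0],[0,0,0,0,0,0],[0,0,0,0,0,0],[0,0,0,0,0,0],[0,0,0,0,0,0]]'
python3 - <<'E'
from h import *
d=snap("z")
E
```

```text
time: 20.7
ee_pos: [0.5248, -0.3208, 0.2551]
tcp_rot: [-179.9, -0.0, 82.6]
wrist_force: [6.0, -3.7, -8.9]
opening: 0.0298
```

View pics/z_scene.png

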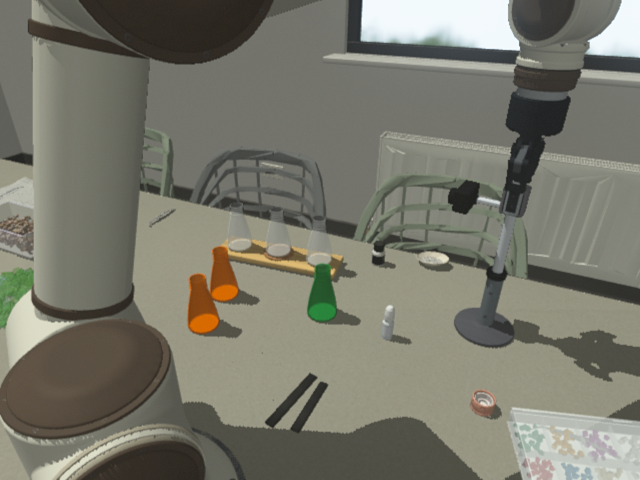

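Three bottles stand in the row (238/279/319, ~240), the head is held high at (513,200), and the bystanders are unchanged.

```bash
python3 -c "from workcell import order; print(order.job_done())"
```

```text
the job is handed in; nothing more can be done
None
```

I've handed the job in after about 21 s of robot time. The clear bottle stands on the cork pad, and the arm is still holding the pole's head at the second stop with the button squeezed in.

- **Bottle:** It touched the pad with its foot 22 mm above the table, as expected, and I let go there. The pictures show it upright and centred to about 1 px, roughly 1–2 mm.
- **Pole:** The head rose 100.1 mm from its grip height. The downward force then jumped from about 2 N to 8–9 N, which marks the hard stop.
- **Surroundings:** In the last picture the other two bottles, the green and orange look-alikes and the small bystanders look unmoved.

- **Pole position was off:** My camera estimate of the head was about 3 mm out, so the squeeze first pushed sideways with 18 N. I shifted the gripper to relieve this before pulling; a side force of 6–7 N remained at the end.
- **Opening reads low:** The gripper read 29.5 mm on the head instead of the nominal 32 mm. It also read 1.3 mm low on the bottle neck, so I took the button to be fully in.
- **Bottle cross-check disagreed:** With the bottle lifted, one rough camera check put its foot about 10 mm from where the arm had it. A closer picture above the pad agreed with the arm to about 1 px, so I went with that one.

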